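# Let the flask press down off its ratchet

## Task

The press's platen is held up over the brass flask by the ratchet pawl. Throw the pawl's release lever fully over, wind the crank on a little so that the loaded pawl springs clear, then let the crank turn back slowly, never letting it run, until the platen rests gently on the flask with the ram's own weight and no extra push, and let go. Leave the flask where it stands and the other things alone.

Things in the scene. Friction and masses are not known exactly. Their poses are not given: they have to be found in the camera images.
- press: Bench flask press, fixed: grey base plate 180 x 380 x 20 mm. Origin: centre of its underside; z up; at yaw 0 x points away from the robot, y left. In mm: ram axis at (0, 100) under a head (x -35 to 35, y 65 to 188, z 150 to 195, column at its left); gearbox with a 150 mm square top plate (top z 118) centred on the upright crank axis (0, -90); lever and pawl pivot at (45, -135).
- crank (a joint): Shaft angle of the crank, rad; about -0.05 as it hangs on the pawl at the start; grows anticlockwise from above, winding the ram up 20 mm per rad. At 0 the pad's face is 104 mm above the table. The arm is clamped on the shaft at an angle that differs each time. The ram's weight drives it clockwise, 6 to 9 N at the handle; let go with the pawl out it runs at about 2.4 rad/s. Stops at -1.8 and 1.1.
- crank_axis (a point): Point on the crank's upright axis, 195 mm above the table, level with the middle of the handle. The steel crank arm (20 mm wide, z 147 to 157 mm) reaches 80 mm out from it. Under it sits the toothed ratchet wheel: 86 mm across, 12 teeth, z 124 to 136 mm.
- handle_mid (a point): Crank handle: upright black plastic grip, 22 mm across, 64 mm tall (z 158 to 222 mm), on the end of the crank arm 80 mm from the crank axis, on the side towards the robot; spins freely on its pin, so it can be held from above with an unchanging tool heading. This point is on its centre line, 195 mm above the table.
- lever (a joint): Release lever, rad: 0 = pawl pressed into the wheel, 0.7 = release stop; grows clockwise from above, moves with 2 to 4 N at its knob, stays where left. Thrown, it pulls the pawl outwards through a spring, but the undercut loaded tooth keeps the pawl caught until the crank is wound on (anticlockwise) by 0.1 to 0.2 rad to unload it; then the pawl springs out and stays out.
- lever_knob (a point): Upright round steel knob on the lever's end, 14 mm across, standing up from the flat lever (z 147 mm) to z 180 mm, 55 mm from the lever's pivot. This point is the centre of its top. At lever 0 the lever points 0.35 rad anticlockwise of the press's +x.
- pawl_nose (a point): Centre of the rounded nose of the pawl, a steel bar 8 mm thick (10 at the nose) and 40 mm long at z 130 mm. Seen from above it is 35 to 39 mm from the crank axis when caught in the wheel and 50 mm or more when clear of the teeth.
- ram: Steel ram (about 3 kg, varying by a fifth) with a round platen, 72 mm across, under the press head, faced with a rubber pad 12 mm thick that gives 1 mm per 30 N. Origin: centre of the pad's underside, the pressing face. Moves only up and down, geared to the crank.
- flask: Brass denture flask, 74 x 66 mm, loose on the base plate under the platen. Origin: centre of its underside. Its upper half stands off the lower on a stiff packed filling by a gap that differs each time, so the whole is 54 to 70 mm tall and the measured pose does not tell which; it does not yield under the ram's weight.
- cast: Plaster dental cast, 60 x 62 x 34 mm; on the table, to be left alone. Origin: underside.
- spatula: Mixing spatula, 180 mm, lying; on the table, to be left alone. Origin: underside.
- jar: White plastic jar, 60 mm across, 75 mm tall; on the table, to be left alone. Origin: underside.
- bowl: Dark rubber mixing bowl, 116 mm across, 60 mm tall; on the table, to be left alone. Origin: underside.
- spare_half: Spare brass flask half, 74 x 66 x 26 mm; on the table, to be left alone. Origin: underside.
- brush: Brush, 160 mm, lying; on the table, to be left alone. Origin: underside.

How it is judged:
On the way, in this order (a step that is already met when the one before it is completed fails the run):
1. the release lever is thrown over (beyond 0.5 rad) (value of joint lever above 0.5 rad), for 0.2 s.
2. the pawl has sprung clear of the wheel (nose more than 47 mm from the crank axis) (horizontal distance between pawl_nose and crank_axis above 0.047 m), for 0.2 s.
3. the platen bears on the flask (more than 12 N) (contact force between ram and flask above 12 N), for 0.3 s.
At the end, for the whole second after the job is handed in: The platen rests on the flask with the ram's weight (more than 20 N), the crank stands still (within 0.05 rad/s), the lever is thrown (beyond 0.5 rad) and the pawl is clear of the wheel (nose more than 47 mm from the crank axis) (contact force between ram and flask above 20 N and horizontal distance between pawl_nose and crank_axis above 0.047 m and value of joint lever above 0.5 rad and velocity of joint crank between -0.05 and 0.05 rad/s); the robot touches nothing.
It fails at once if the crank ran back faster than 1 rad/s (velocity of joint crank below -1 rad/s).
It fails at once if the platen pressed or struck the flask with more than 55 N (contact force between ram and flask above 55 N).
It fails at once if the flask was shifted by more than 8 mm (distance of flask from where it was at the start of the episode above 0.008 m).
It fails at once if another thing on the table was moved by more than 30 mm (distance of any of cast, spatula, jar, bowl, spare_half, brush from where it was at the start of the episode above 0.03 m).
It also fails if it takes over 72 s, if anything falls off the work surface, if the arm or the gripper's body presses on something with over 40 N, if the wrist force passes 120 N, or if a joint passes its speed limit or range.

## Robot

A 6-joint arm with a two-finger parallel gripper is mounted at the origin on the work surface. World frame = base frame: x ahead of the robot, y to its left, z up, the work surface at z = 0. Lengths are in m, angles in rad, forces in N, time in s.
With the tool pointing down it reaches from about 0.35 to 0.875 m from the base axis. Payload 15.5 kg.
Tool frame: the origin (TCP) lies midway between the tips of the shut fingers; the grasp point (between the pads) lies 19 mm behind it; x points along the fingers, y is the direction in which the jaws open and shut, and the axes are right-handed (so a half turn about x gives the same grasp; the last joint's range is limited). The gripper opens to 85 mm and grips with 20 to 120 N. Pads are 22 mm wide; open, the fingers measure 114 mm over their backs; the gripper's body (76 mm by 85 mm) begins 54 mm behind the grasp point. The pads swing forward as they close: fully open they stand 13 mm farther back than shut.
Start: joints at [1.028, 0.494, 1.345, -0, 1.302, -0.096], TCP at [0.271, 0.563, 0.196] pointing down, gripper open.
Joint ranges: [-2.91, 2.91], [-0.82, 2.16], [0.22, 2.67], [-1.22, 4.37], [0.12, 2.79], [-3.08, 3.08]. Speed limits (rad/s): [1.89, 1.89, 2.57, 3.01, 3.01, 3.01].

## Interface

Orientations are given as a unit quaternion [w, x, y, z].
In Python, from workcell import state, get_image, sign_off, look_for, regions_of, landmark_of gives the robot as it stands.
- The arm moves only by the shell command python3 -m jog 'ROWS' [FORCE]. ROWS is JSON, a list of rows, each a list of 3 entries, a list of its own where there are three numbers: the closure in counts, from 0 (fully open) to 255 (shut), then the shift along the tool's x, y, z each as a share of 0.03 m, from -1 to 1, then the turn, a rotation vector about the tool's x, y, z each as a share of 8 degrees, from -1 to 1. A call has 1 to 8 rows; each row shifts and turns the commanded pose from where the row before left it, along the tool's axes as they then stand; what a row does not reach is not made up. A row lasts 1/8 s, in which the tool goes at most 62.5 mm and 10.7 degrees, less where a joint would pass 70% of its speed; a pose out of reach is approached as far as the arm can. A call with a number of a shift or a turn outside -1 to 1 is refused whole. A call with a gripper value outside its range is refused whole. The fingers move at their own pace and stop on an object; FORCE is the grip in N (left out, the last holds). Time passes only in rows, so rows that do not move let the fingers close. It gives the time, the measured TCP pose, the force and the opening at its end, in the units of the state.
- state(): the state, without advancing time (a new reading comes with each control period).
- get_image(name): name is "side" or "top"; returns a dict with "frame" (480x640x3 uint8, red, green, blue), "range_z" (480x640 float32, m along the optical axis (not along the pixel's ray), 0 where there is no reading), "intrinsics" (3x3 intrinsics, pixels), "origin" and "attitude" of the camera in the world. Camera axes: x right, y down, z forward; pixel columns grow to the right and rows downward; lengths in m; the calibration is good to about 2 mm. A picture is of the moment at which its call begins.
- sign_off(): hands the job in, once; it reports no verdict.
Trained networks look in the newest picture that a camera, given by its name, has taken for a name from the list of things; names that differ only in an ending like _2 or _b are one class to them, and where a whole thing is asked for, a point or a joint stands for the part that bears it (a point fixed in the world has none). Each returns a list of dicts, best first, with "conf" (0 to 1); they miss things now and then, are a little off and sometimes report something else, mostly with a low value. They report only what shows in the picture. A call takes as long as a camera call.
- look_for(camera, target): "xy" ([column, row] in pixels, amid what is visible of it).
- regions_of(camera, target): "mask" (480x640 bool, what is visible of it) and "xy" ([column, row] in pixels, amid what is visible of it).
- landmark_of(camera, target): "xy" ([column, row] in pixels: a listed point, or the origin of a listed thing).
The state is a dict: "t": time; "q": joint angles; "qd": joint speeds; "tau": joint torques, N m; "ee_pos": TCP position; "tool_rot": TCP orientation; "contact_force": force on the tool from outside, world axes, zero at the start; "ft_torque": the same for the moment, N m; "finger_gap": finger opening in m.
Only numpy, scipy, OpenCV 4.12 (cv2) and the standard library are available. Lean on these libraries where they do the work, as an engineer would, in place of code of your own. Each camera call takes 0.05 s, during which the arm holds its last target.

## Working session

There is one attempt and no reset: what is moved stays moved. The work goes in short steps, Python scripts to look and compute and a shell command to move; the robot and the scene stay as the last step left them, time stands still between calls to the robot, and variables do not carry over. Pictures are saved under pics/ and viewed, and the job is handed in when it is done.

```bash
mkdir -p pics; ls; cat > h.py <<'E'
import numpy as np, cv2
from workcell import *
from scipy.spatial.transform import Rotation as R
def cam(n):
    im=get_image(n); return im
def att(im):
    a=np.array(im['attitude'],float)
    if a.shape==(3,3): return a
    return R.from_quat([a[1],a[2],a[3],a[0]]).as_matrix()
def ray(im,xy):
    K=np.array(im['intrinsics']); d=np.linalg.inv(K)@[xy[0],xy[1],1]
    return np.array(im['origin']),att(im)@d
def at_z(im,xy,z):
    o,d=ray(im,xy); return o+d*(z-o[2])/d[2]
def at_depth(im,xy):
    o,d=ray(im,xy); r=im['range_z'][int(round(xy[1])),int(round(xy[0]))]; return o+d*r
def proj(im,p):
    c=att(im).T@(np.array(p)-np.array(im['origin'])); u=np.array(im['intrinsics'])@c; return u[:2]/u[2]
def save(im,name): cv2.imwrite('pics/'+name,cv2.cvtColor(im['frame'],cv2.COLOR_RGB2BGR))
E
python3 - <<'E'
from h import *
s=state();print({k:np.round(v,3).tolist() for k,v in s.items()})
for n in('side','top'):
    im=cam(n);save(im,n+'0.png');print(n,np.round(im['origin'],3),np.round(att(im),3).tolist(),np.array(im['intrinsics']).tolist())
    for t,z in(('press',0),('crank_axis',.195),('handle_mid',.195),('lever_knob',.18),('pawl_nose',.13),('ram',.103),('flask',.02)):
        for d in landmark_of(n,t)[:2]: print(t,np.round(d['xy'],1),round(d['conf'],2),np.round(at_z(im,d['xy'],z),3))
E
```

```text
pics
{'t': 0.0, 'q': [1.028, 0.494, 1.346, 0.0, 1.302, -0.095], 'qd': [0.001, -0.001, 0.002, -0.002, -0.0, -0.0], 'tau': [-0.0, -88.214, -38.388, -0.001, 0.01, -0.0], 'ee_pos': [0.27, 0.563, 0.196], 'tool_rot': [0.689, 0.157, 0.69, -0.157], 'contact_force': [0.331, 0.152, -0.405], 'ft_torque': [-0.009, -0.021, -0.042], 'finger_gap': 0.085}
side [ 0.475 -0.757  0.884] [[0.995, -0.075, 0.07], [-0.103, -0.73, 0.676], [0.0, -0.68, -0.734]] [[433.81063472919783, 0.0, 318.07009460828135], [0.0, 433.81063472919783, 233.2662117357219], [0.0, 0.0, 1.0]]
press [309.7 244.6] 0.96 [ 0.533  0.018 -0.   ]
crank_axis [310.9 214.4] 0.55 [ 0.531 -0.063  0.195]
handle_mid [273.1 220.8] 0.61 [ 0.446 -0.075  0.195]
handle_mid [363.8 273. ] 0.18 [ 0.621 -0.239  0.195]
lever_knob [353.6 226.4] 0.69 [ 0.624 -0.096  0.18 ]
pawl_nose [328.8 234.6] 0.39 [ 0.572 -0.069  0.13 ]
ram [305.7 188.9] 0.72 [0.533 0.129 0.103]
ram [274.4 220.6] 0.45 [0.445 0.017 0.103]
flask [308.4 212.2] 0.69 [0.539 0.123 0.02 ]
top [ 0.382 -0.082  1.072] [[0.024, -0.984, 0.178], [-1.0, -0.025, 0.001], [0.004, -0.177, -0.984]] [[485.4812391047909, 0.0, 323.80769115601606], [0.0, 485.4812391047909, 233.15630100881202], [0.0, 0.0, 1.0]]
press [276.9 252.4] 0.85 [0.529 0.022 0.   ]
crank_axis [317.  237.6] 0.88 [ 0.532 -0.07   0.195]
crank_axis [333.7 190.6] 0.32 [ 0.621 -0.098  0.195]
handle_mid [312.7 279.4] 0.52 [ 0.455 -0.064  0.195]
lever_knob [335.8 190.7] 0.83 [ 0.625 -0.103  0.18 ]
pawl_nose [322.  226.9] 0.49 [ 0.564 -0.078  0.13 ]
pawl_nose [294.5 318.5] 0.47 [ 0.385 -0.03   0.13 ]
ram [219.4 240.6] 0.92 [0.536 0.129 0.103]
ram [277.  251.5] 0.69 [0.517 0.011 0.103]
flask [234.4 243.5] 0.61 [0.544 0.113 0.02 ]
flask [333.6 190.7] 0.55 [ 0.669 -0.101  0.02 ]
```

```bash
python3 - <<'E'
import cv2
a=cv2.imread('pics/top0.png');cv2.imwrite('pics/t1.png',cv2.resize(a[150:350,180:420],None,fx=3,fy=3))
a=cv2.imread('pics/side0.png');cv2.imwrite('pics/s1.png',cv2.resize(a[110:330,200:440],None,fx=2.7,fy=2.7))
E
```

```text
(no output)
```

View pics/t1.png

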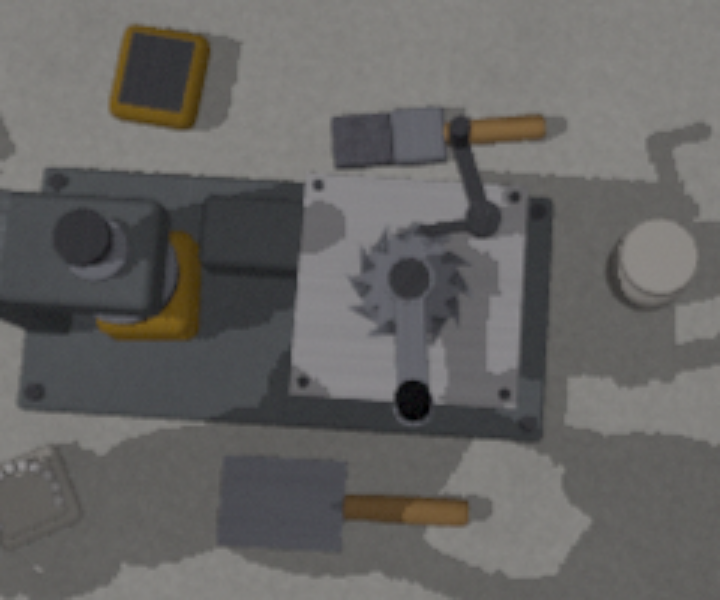

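View pics/s1.png

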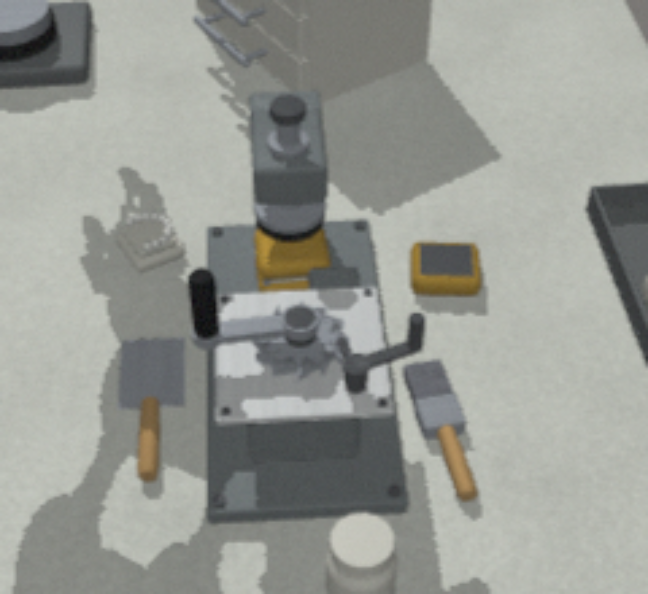

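View pics/top0.png

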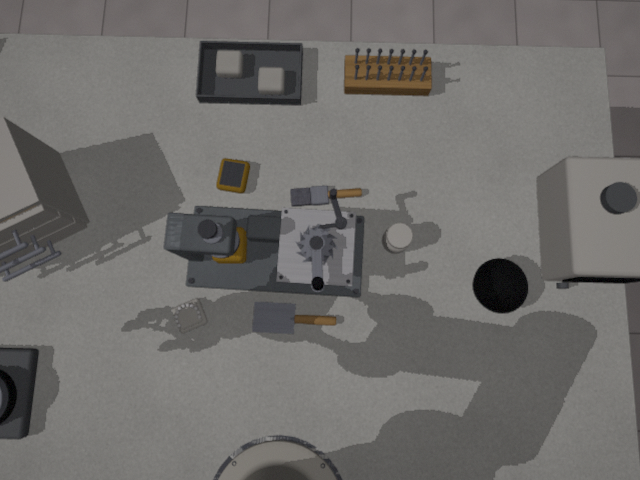

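```bash
python3 - <<'E'
from h import *
s=state();q=s['tool_rot'];print(np.round(R.from_quat([q[1],q[2],q[3],q[0]]).as_matrix(),3).tolist())
def pts(im,m):
    K=np.array(im['intrinsics']);v,u=np.nonzero(m);z=im['range_z'][v,u];ok=z>0
    c=np.stack([(u-K[0,2])/K[0,0]*z,(v-K[1,2])/K[1,1]*z,z])[:,ok]
    return (att(im)@c).T+np.array(im['origin'])
for n in('top','side'):
    im=cam(n)
    P=pts(im,np.ones((480,640),bool))
    b=(abs(P[:,0]-.53)<.16)&(abs(P[:,1]+.0)<.25); P=P[b]
    def rep(l,m): 
        if m.sum(): print(n,l,m.sum(),'mean',np.round(P[m].mean(0),4),'mid',np.round((P[m].min(0)+P[m].max(0))/2,4),'ext',np.round(np.ptp(P[m],axis=0),3))
    x,y,z=P.T
    rep('handle top',(z>.214)&(z<.23)&(x<.49)&(y<0))
    rep('handle all',(z>.165)&(z<.23)&(x<.49)&(y<0))
    rep('knob top',(z>.174)&(z<.188)&(x>.58)&(y<0))
    rep('knob all',(z>.155)&(z<.188)&(x>.58)&(y<0))
    rep('hub',(z>.159)&(z<.2)&(abs(x-.53)<.03)&(abs(y+.07)<.03))
    print('hub z',np.percentile(z[(abs(x-.53)<.012)&(abs(y+.07)<.012)],[5,50,95]))
    m=(z>.112)&(z<.121)&(abs(y+.07)<.1); rep('plate',m)
    c=cv2.minAreaRect((P[m][:,:2]*1000).astype(np.float32));print(c)
    m=(z>.014)&(z<.026); c=cv2.minAreaRect((P[m][:,:2]*1000).astype(np.float32));print('base',c)
    rep('head',(z>.185)&(z<.2)&(y>.05))
    for r in regions_of(n,'flask')[:2]:
        F=pts(im,r['mask']);print('flask',round(r['conf'],2),len(F),'z',np.round(np.percentile(F[:,2],[5,25,50,75,90,95,99]),3),np.round(F.mean(0),3))
    h=np.histogram(z[(x>.46)&(x<.6)&(y>.06)&(y<.2)],bins=np.arange(0,.13,.004)); print(list(zip(np.round(h[1],3),h[0])))
E
```

```text
[[-0.0, 0.433, 0.901], [0.0, 0.901, -0.433], [-1.0, -0.0, -0.0]]
top handle top 117 mean [ 0.4476 -0.0715  0.2215] mid [ 0.4478 -0.0713  0.2206] ext [0.019 0.019 0.011]
top handle all 136 mean [ 0.4464 -0.0717  0.2174] mid [ 0.4471 -0.0713  0.1967] ext [0.021 0.02  0.059]
top knob top 42 mean [ 0.6228 -0.0967  0.1795] mid [ 0.6228 -0.0965  0.1796] ext [0.012 0.013 0.007]
top knob all 63 mean [ 0.6213 -0.0966  0.1749] mid [ 0.6223 -0.0966  0.1697] ext [0.013 0.014 0.026]
top hub 152 mean [ 0.5269 -0.0671  0.1606] mid [ 0.5225 -0.0674  0.1618] ext [0.041 0.031 0.005]
hub z [0.15675875 0.15974903 0.16282855]
top plate 3930 mean [ 0.5256 -0.0644  0.1179] mid [ 0.5274 -0.0668  0.1165] ext [0.154 0.154 0.009]
((528.0054931640625, -66.6818618774414), (150.21258544921875, 150.67001342773438), 87.8129653930664)
base ((531.7177734375, -3.6199188232421875), (318.4547119140625, 490.2885437011719), 0.643383264541626)
top head 2070 mean [0.5337 0.1529 0.1944] mid [0.5359 0.1495 0.1925] ext [0.073 0.125 0.015]
flask 0.76 459 z [0.037 0.059 0.07  0.073 0.075 0.076 0.105] [0.522 0.101 0.064]
flask 0.
[... 2610 characters left out ...]
t64(19)), (np.float64(0.048), np.int64(4)), (np.float64(0.052), np.int64(9)), (np.float64(0.056), np.int64(12)), (np.float64(0.06), np.int64(30)), (np.float64(0.064), np.int64(45)), (np.float64(0.068), np.int64(132)), (np.float64(0.072), np.int64(215)), (np.float64(0.076), np.int64(19)), (np.float64(0.08), np.int64(0)), (np.float64(0.084), np.int64(0)), (np.float64(0.088), np.int64(0)), (np.float64(0.092), np.int64(0)), (np.float64(0.096), np.int64(0)), (np.float64(0.1), np.int64(19)), (np.float64(0.104), np.int64(33)), (np.float64(0.108), np.int64(22)), (np.float64(0.112), np.int64(16)), (np.float64(0.116), np.int64(29)), (np.float64(0.12), np.int64(130)), (np.float64(0.124), np.int64(71))]
```

```bash
python3 -m jog '[[130,[-1,-0.9,0.43],[0,0,0]],[130,[-1,-0.9,0.43],[0,0,0]],[130,[-1,-0.9,0.43],[0,0,0]],[130,[-1,-0.9,0.43],[0,0,0]],[130,[0,-0.6,1],[0,0,0]],[130,[0,-0.6,1],[0,0,0]],[130,[0,-0.6,1],[0,0,0]],[130,[0,-0.6,1],[0,0,0]]]'
python3 -m jog '[[130,[0,-0.6,1],[0,0,0]],[130,[0,-0.6,1],[0,0,0]],[130,[0,-0.6,1],[0,0,0]],[130,[0,-0.6,1],[0,0,0]],[130,[0,-0.6,1],[0,0,0]],[130,[0,-0.6,1],[0,0,0]],[130,[0,-0.6,1],[0,0,0]],[130,[0,-0.6,1],[0,0,0]]]'
cat > to.py <<'E'
import sys
from h import *
s=state();q=s['tool_rot'];M=R.from_quat([q[1],q[2],q[3],q[0]]).as_matrix()
t=np.array([float(a) for a in sys.argv[1:4]]);d=t-np.array(s['ee_pos'])
print('t',round(s['t'],2),'pos',np.round(s['ee_pos'],4),'F',np.round(s['contact_force'],1),'gap',round(s['finger_gap'],4),'q',np.round(s['q'],2),'tool rows',np.round(M.T@d/.03,3),'axes',np.round(M,3).tolist())
E
python3 to.py .624 -.0976 .154
```

```text
t: 2.0
ee_pos: [0.3478, 0.3259, 0.3164]
tool_rot: [0.69, 0.157, 0.689, -0.157]
contact_force: [0.5, -0.3, -0.2]
finger_gap: 0.0415
t: 3.0
ee_pos: [0.5019, 0.0921, 0.3164]
tool_rot: [0.69, 0.157, 0.689, -0.157]
contact_force: [0.1, 0.0, -0.3]
finger_gap: 0.0424
t 3.0 pos [0.5019 0.0921 0.3164] F [ 0.1  0.  -0.3] gap 0.0424 q [ 0.06  0.23  1.43  0.    1.48 -1.06] tool rows [ 5.413 -3.936  6.406] axes [[0.0, 0.433, 0.901], [0.0, 0.901, -0.433], [-1.0, 0.0, 0.0]]
```

```bash
python3 -m jog '[[130,[0,-0.6,1],[0,0,0]],[130,[0,-0.6,1],[0,0,0]],[130,[0,-0.6,1],[0,0,0]],[130,[0.6,-0.6,1],[0,0,0]],[130,[0.8,-0.6,0.8],[0,0,0]],[130,[0.8,-0.4,0.6],[0,0,0]],[130,[0.6,0,0],[0,0,0]],[130,[0,0,0],[0,0,0]]]'
python3 to.py .624 -.0976 .154
```

```text
t: 4.0
ee_pos: [0.6024, -0.069, 0.2311]
tool_rot: [0.688, 0.157, 0.69, -0.157]
contact_force: [0.2, 1.9, 0.2]
finger_gap: 0.0421
t 4.0 pos [ 0.6024 -0.069   0.2311] F [0.2 1.9 0.2] gap 0.0421 q [-0.21  0.44  1.34  0.    1.36 -1.34] tool rows [ 2.568 -0.547  1.068] axes [[-0.003, 0.433, 0.901], [0.001, 0.901, -0.433], [-1.0, -0.001, -0.003]]
```

```bash
python3 -m jog '[[130,[0,-0.3,0.55],[0,0,0]],[130,[0,-0.25,0.52],[0,0,0]],[130,[0.5,0,0],[0,0,0]],[130,[0,0,0],[0,0,0]]]'
python3 to.py .624 -.0976 .154
python3 - <<'E'
from h import *
im=cam('side');save(im,'s2.png');a=cv2.imread('pics/s2.png');cv2.imwrite('pics/s2.png',cv2.resize(a[110:330,200:440],None,fx=2.7,fy=2.7))
E
```

```text
t: 4.5
ee_pos: [0.6241, -0.0976, 0.2157]
tool_rot: [0.688, 0.157, 0.69, -0.157]
contact_force: [-0.2, 0.7, 0.9]
finger_gap: 0.0421
t 4.5 pos [ 0.6241 -0.0976  0.2157] F [-0.2  0.7  0.9] gap 0.0421 q [-0.25  0.49  1.3   0.    1.36 -1.37] tool rows [ 2.056e+00 -1.000e-03  4.000e-03] axes [[-0.003, 0.433, 0.901], [0.001, 0.901, -0.433], [-1.0, -0.0, -0.003]]
```

View pics/s2.png

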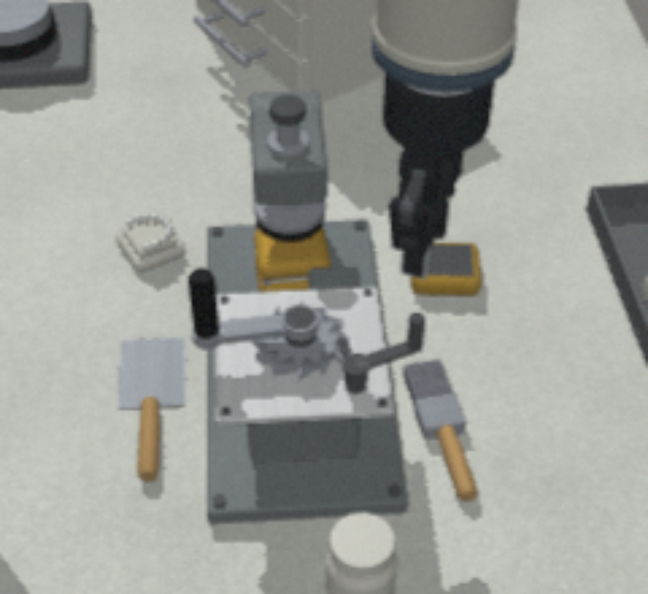

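```bash
python3 - <<'E'
from h import *
im=cam('side')
for p in([.6241,-.0976,.2157],[.624,-.0976,.223],[.624,-.0976,.18],[.6241-.012,-.0976-.025,.223],[.6241+.012,-.0976+.025,.223]): print((proj(im,p)-[200,110])*2.7)
im=cam('top');save(im,'t2.png');a=cv2.imread('pics/t2.png');cv2.imwrite('pics/t2.png',cv2.resize(a[120:320,220:460],None,fx=3,fy=3))
E
```

```text
[417.87675664 285.28213182]
[418.32204237 278.84360237]
[415.06815772 315.79900709]
[408.48762188 302.09716042]
[428.03398915 256.43338124]
```

View pics/t2.png

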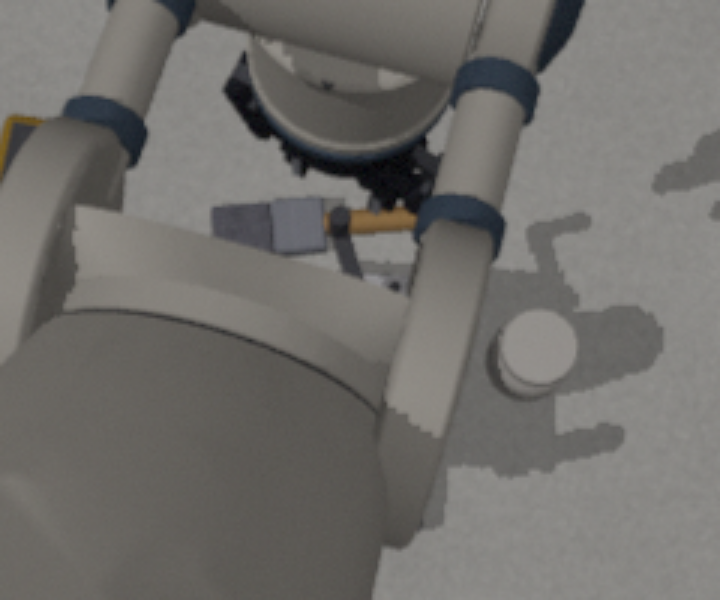

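```bash
python3 - <<'E'
from h import *
im=cam('top')
for p in([.6241,-.0976,.2157],[.624,-.0976,.18],[.6241-.011,-.0976-.022,.225],[.6241+.011,-.0976+.022,.225],[.624,-.098,.3]): print((proj(im,p)-[220,120])*3)
a=im['frame'][150:200,280:380,::-1];cv2.imwrite('pics/t3.png',cv2.resize(a,None,fx=7,fy=7,interpolation=cv2.INTER_CUBIC))
im=cam('side');a=im['frame'][140:250,320:400,::-1];cv2.imwrite('pics/s3.png',cv2.resize(a,None,fx=5,fy=5,interpolation=cv2.INTER_CUBIC))
for p in([.624,-.0976,.2157],[.624,-.0976,.18],[.613,-.12,.225],[.635,-.0756,.225]): print((proj(im,p)-[320,140])*5)
print([ (np.round(at_depth(im,(u,v)),3)).tolist() for u,v in [(353,208),(353,205),(352,200),(347,195)]])
E
```

```text
[340.75472015 198.41403241]
[339.41129994 213.97550114]
[377.3779885  212.80821535]
[305.02708705 175.66953521]
[345.10694434 156.86763477]
[173.61915909 378.31687406]
[168.64473652 434.81297609]
[157.86984197 401.65142156]
[191.63244491 326.42139604]
[[0.612, -0.127, 0.268], [0.612, -0.129, 0.278], [0.605, -0.145, 0.307], [0.594, -0.15, 0.327]]
```

View pics/t3.png

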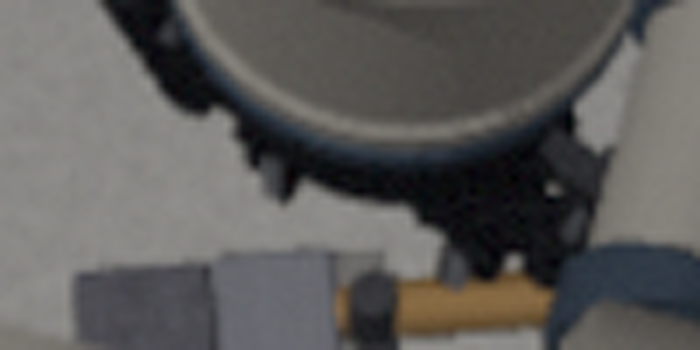

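View pics/s3.png

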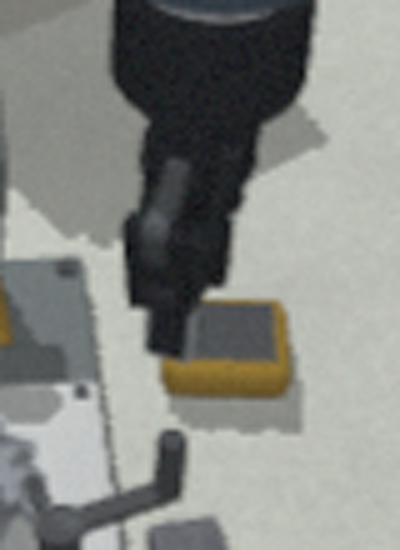

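```bash
python3 - <<'E'
from h import *
for n in('side','top'):
    im=cam(n);K=np.array(im['intrinsics']);v,u=np.mgrid[0:480,0:640];z=im['range_z']
    c=np.stack([(u-K[0,2])/K[0,0]*z,(v-K[1,2])/K[1,1]*z,z],-1)
    P=(c@att(im).T+np.array(im['origin'])).reshape(-1,3)
    m=(z.ravel()>0)&(abs(P[:,0]-.624)<.07)&(abs(P[:,1]+.098)<.08)&(P[:,2]>.19)&(P[:,2]<.29)
    Q=P[m];Q=Q[np.argsort(Q[:,2])];print(n,len(Q),np.round(Q[:12:1],3).tolist())
E
```

```text
side 148 [[0.612, -0.12, 0.253], [0.64, -0.08, 0.253], [0.62, -0.125, 0.254], [0.622, -0.126, 0.254], [0.624, -0.126, 0.255], [0.642, -0.082, 0.255], [0.614, -0.123, 0.255], [0.644, -0.083, 0.255], [0.642, -0.082, 0.258], [0.621, -0.126, 0.258], [0.644, -0.083, 0.258], [0.606, -0.119, 0.259]]
top 65 [[0.631, -0.076, 0.254], [0.627, -0.075, 0.255], [0.626, -0.069, 0.258], [0.606, -0.118, 0.258], [0.606, -0.113, 0.258], [0.624, -0.073, 0.259], [0.627, -0.068, 0.261], [0.632, -0.066, 0.261], [0.605, -0.122, 0.262], [0.627, -0.075, 0.262], [0.603, -0.117, 0.262], [0.625, -0.071, 0.262]]
```

```bash
python3 -m jog '[[130,[0.6,0,0],[0,0,0]],[130,[0.5,0,0],[0,0,0]],[130,[0.4,0,0],[0,0,0]],[130,[0.25,0,0],[0,0,0]],[130,[0,0,0],[0,0,0]]]'
python3 to.py .624 -.0976 .154
python3 - <<'E'
from h import *
im=cam('side');a=im['frame'][160:270,320:400,::-1];cv2.imwrite('pics/s4.png',cv2.resize(a,None,fx=5,fy=5,interpolation=cv2.INTER_CUBIC))
E
```

```text
t: 5.48
ee_pos: [0.6248, -0.0977, 0.1643]
tool_rot: [0.689, 0.157, 0.69, -0.157]
contact_force: [-0.1, -0.3, 0.1]
finger_gap: 0.042
t 5.47 pos [ 0.6248 -0.0977  0.1643] F [-0.1 -0.3  0.1] gap 0.042 q [-0.25  0.53  1.36 -0.    1.24 -1.37] tool rows [ 0.344 -0.008 -0.025] axes [[-0.001, 0.433, 0.901], [0.0, 0.901, -0.433], [-1.0, -0.0, -0.001]]
```

View pics/s4.png

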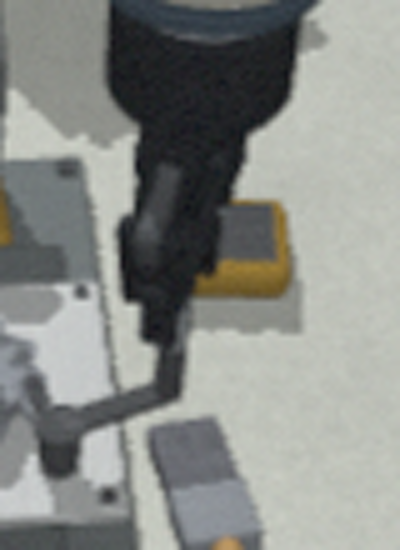

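```bash
python3 -m jog '[[130,[0.3,0,0],[0,0,0]],[180,[0,0,0],[0,0,0]],[230,[0,0,0],[0,0,0]],[255,[0,0,0],[0,0,0]],[255,[0,0,0],[0,0,0]],[255,[0,0,0],[0,0,0]]]' 25
python3 to.py .624 -.0976 .154
python3 - <<'E'
from h import *
im=cam('side');a=im['frame'][160:270,320:400,::-1];cv2.imwrite('pics/s5.png',cv2.resize(a,None,fx=5,fy=5,interpolation=cv2.INTER_CUBIC))
E
```

```text
t: 6.28
ee_pos: [0.625, -0.0978, 0.1559]
tool_rot: [0.69, 0.157, 0.689, -0.157]
contact_force: [0.3, -0.9, -0.6]
finger_gap: 0.0002
t 6.28 pos [ 0.625  -0.0978  0.1559] F [ 0.3 -0.9 -0.6] gap 0.0002 q [-0.25  0.54  1.37  0.    1.22 -1.37] tool rows [ 0.062 -0.01  -0.034] axes [[0.0, 0.433, 0.901], [-0.0, 0.901, -0.433], [-1.0, 0.0, 0.0]]
```

View pics/s5.png

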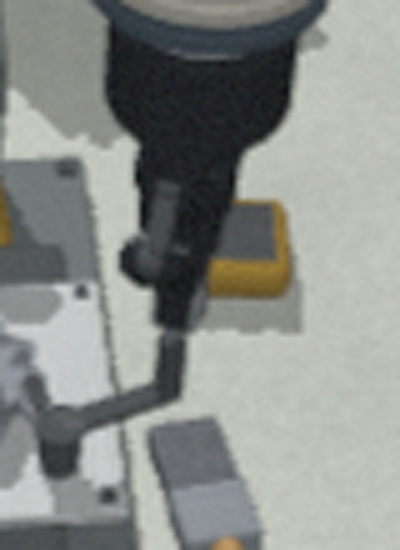

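```bash
python3 - <<'E'
from h import *
for n in('side','top'):
    im=cam(n);K=np.array(im['intrinsics']);v,u=np.mgrid[0:480,0:640];z=im['range_z']
    c=np.stack([(u-K[0,2])/K[0,0]*z,(v-K[1,2])/K[1,1]*z,z],-1)
    P=(c@att(im).T+np.array(im['origin']))
    if n=='side':
        for r in range(214,238,1): print(r,[np.round(P[r,cc],3).tolist() for cc in (353,355)], im['frame'][r,354].tolist())
    P=P.reshape(-1,3)
    m=(z.ravel()>0)&(abs(P[:,0]-.624)<.05)&(abs(P[:,1]+.098)<.06)&(P[:,2]>.155)&(P[:,2]<.25)
    Q=P[m];Q=Q[np.argsort(Q[:,2])];print(n,len(Q),np.round(Q[:8],3).tolist())
E
```

```text
214 [[0.607, -0.155, 0.279], [0.61, -0.159, 0.282]] [34, 37, 38]
215 [[0.607, -0.157, 0.279], [0.61, -0.159, 0.28]] [35, 37, 40]
216 [[0.608, -0.155, 0.273], [0.61, -0.161, 0.279]] [30, 30, 34]
217 [[0.61, -0.143, 0.258], [0.613, -0.151, 0.266]] [23, 24, 29]
218 [[0.614, -0.126, 0.238], [0.616, -0.139, 0.25]] [24, 33, 31]
219 [[0.619, -0.108, 0.216], [0.623, -0.11, 0.218]] [32, 36, 39]
220 [[0.619, -0.108, 0.213], [0.622, -0.113, 0.218]] [36, 33, 40]
221 [[0.618, -0.11, 0.213], [0.623, -0.11, 0.212]] [31, 31, 32]
222 [[0.619, -0.11, 0.209], [0.623, -0.11, 0.208]] [36, 35, 36]
223 [[0.62, -0.107, 0.202], [0.623, -0.109, 0.205]] [34, 35, 37]
224 [[0.619, -0.109, 0.202], [0.624, -0.109, 0.201]] [28, 31, 32]
225 [[0.62, -0.106, 0.196], [0.623, -0.111, 0.2]] [50, 52, 52]
226 [[0.623, -0.094, 0.179], [0.625, -0.104, 0.19]] [82, 84, 86]
227 [[0.622, -0.097, 0.18], [0.627, -0.096, 0.177]] [82, 85, 87]
228 [[0.622, -0.101, 0.18], [0.626, -0.101, 0.18]] [72, 73, 77]
229 [[0.622, -0.102, 0.178], [0.626, -0.102, 0.178]] [58, 62, 64]
230 [[0.621, -0.105, 0.178], [0.626, -0.103, 0.176]] [53, 54, 5
[... 165 characters left out ...]
0.627, -0.104, 0.167]] [54, 56, 59]
234 [[0.622, -0.104, 0.163], [0.627, -0.104, 0.164]] [49, 54, 55]
235 [[0.623, -0.103, 0.159], [0.627, -0.106, 0.162]] [56, 56, 59]
236 [[0.623, -0.105, 0.158], [0.627, -0.104, 0.156]] [53, 53, 53]
237 [[0.623, -0.105, 0.154], [0.628, -0.102, 0.151]] [51, 50, 54]
side 184 [[0.619, -0.099, 0.155], [0.627, -0.104, 0.156], [0.625, -0.105, 0.157], [0.63, -0.102, 0.158], [0.619, -0.098, 0.158], [0.623, -0.105, 0.158], [0.621, -0.102, 0.158], [0.623, -0.103, 0.159]]
top 114 [[0.617, -0.098, 0.156], [0.617, -0.096, 0.157], [0.619, -0.102, 0.158], [0.617, -0.094, 0.158], [0.618, -0.092, 0.158], [0.617, -0.094, 0.163], [0.619, -0.092, 0.163], [0.621, -0.09, 0.164]]
```

```bash
python3 -m jog '[[130,[-0.1,0,0],[0,0,0]],[130,[0,0,0],[0,0,0]],[130,[0,0,0],[0,0,0]],[130,[0.4,0,0],[0,0,0]],[130,[0.4,0,0],[0,0,0]],[130,[0.3,0,0],[0,0,0]],[130,[0,0,0],[0,0,0]]]' 25
python3 to.py .624 -.0976 .118
python3 - <<'E'
from h import *
im=cam('side');a=im['frame'][160:270,320:400,::-1];cv2.imwrite('pics/s6.png',cv2.resize(a,None,fx=5,fy=5,interpolation=cv2.INTER_CUBIC))
E
```

```text
t: 7.3
ee_pos: [0.6244, -0.0976, 0.1247]
tool_rot: [0.689, 0.157, 0.69, -0.157]
contact_force: [-0.7, 0.1, 0.1]
finger_gap: 0.0417
t 7.3 pos [ 0.6244 -0.0976  0.1247] F [-0.7  0.1  0.1] gap 0.0417 q [-0.25  0.58  1.41 -0.    1.16 -1.37] tool rows [ 0.222 -0.006 -0.012] axes [[-0.002, 0.433, 0.901], [0.0, 0.901, -0.433], [-1.0, -0.0, -0.002]]
```

View pics/s6.png

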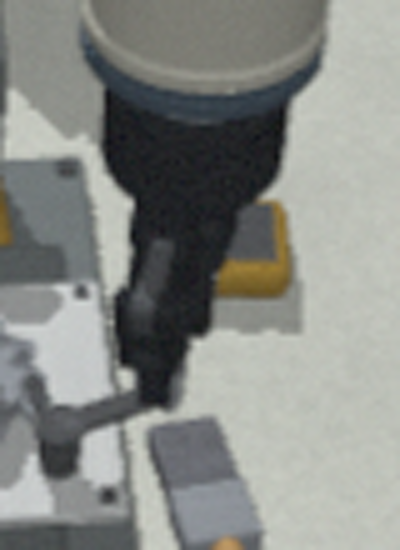

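```bash
python3 -m jog '[[170,[0,0,0],[0,0,0]],[200,[0,0,0],[0,0,0]],[240,[0,0,0],[0,0,0]],[255,[0,0,0],[0,0,0]],[255,[0,0,0],[0,0,0]]]' 30
python3 to.py .6225 -.135 .125
```

```text
t: 7.98
ee_pos: [0.6251, -0.0981, 0.1262]
tool_rot: [0.69, 0.157, 0.689, -0.157]
contact_force: [-2.4, -3.3, 5.9]
finger_gap: 0.0128
t 7.97 pos [ 0.6251 -0.0981  0.1262] F [-2.4 -3.3  5.9] gap 0.0128 q [-0.25  0.57  1.41 -0.    1.16 -1.37] tool rows [ 0.04  -1.148  0.455] axes [[0.0, 0.433, 0.901], [-0.0, 0.901, -0.433], [-1.0, -0.0, 0.001]]
```

```bash
python3 -m jog '[[255,[-0.04,-0.12,0.1],[0,0,0]],[255,[0,-0.125,0.1],[0,0,0]],[255,[0,-0.22,0.13],[0,0,0]],[255,[0,-0.31,0.11],[0,0,0]],[255,[0,-0.33,0.06],[0,0,0]],[255,[0,0,0],[0,0,0]],[255,[0,0,0],[0,0,0]]]'
python3 to.py .6225 -.135 .125
python3 - <<'E'
from h import *
im=cam('side');a=im['frame'][160:270,320:400,::-1];cv2.imwrite('pics/s7.png',cv2.resize(a,None,fx=5,fy=5,interpolation=cv2.INTER_CUBIC))
E
```

```text
t: 8.85
ee_pos: [0.6261, -0.1349, 0.127]
tool_rot: [0.691, 0.157, 0.688, -0.157]
contact_force: [12.2, -3.7, -8.8]
finger_gap: 0.0124
t 8.85 pos [ 0.6261 -0.1349  0.127 ] F [12.2 -3.7 -8.8] gap 0.0124 q [-0.31  0.58  1.39  0.    1.17 -1.43] tool rows [ 0.066 -0.056 -0.107] axes [[0.004, 0.433, 0.901], [-0.001, 0.901, -0.433], [-1.0, 0.001, 0.004]]
```

View pics/s7.png

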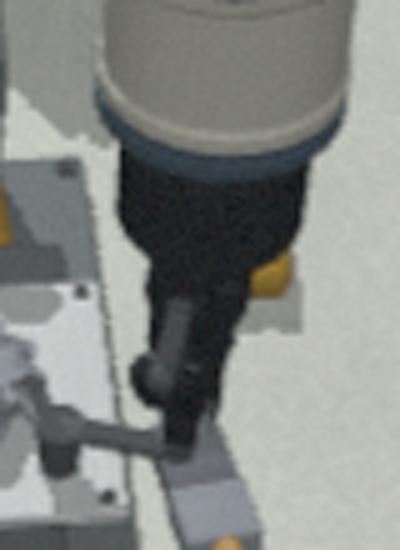

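```bash
python3 -m jog '[[130,[0,0,0],[0,0,0]],[130,[0,0,0],[0,0,0]],[130,[0,0,0],[0,0,0]],[110,[-0.8,0,0],[0,0,0]],[110,[-1,0,0],[0,0,0]],[110,[-1,0,0],[0,0,0]],[90,[-0.7,0,0],[0,0,0]],[90,[0,0.1,-1],[0,0,0]]]'
python3 to.py .449 -.0727 .23
```

```text
t: 9.9
ee_pos: [0.5999, -0.1192, 0.2335]
tool_rot: [0.691, 0.157, 0.688, -0.157]
contact_force: [-0.1, 0.3, -0.7]
finger_gap: 0.0553
t 9.9 pos [ 0.5999 -0.1192  0.2335] F [-0.1  0.3 -0.7] gap 0.0553 q [-0.29  0.44  1.33 -0.    1.37 -1.42] tool rows [ 0.098 -0.784 -5.205] axes [[0.004, 0.434, 0.901], [-0.001, 0.901, -0.434], [-1.0, 0.0, 0.004]]
```

```bash
python3 -m jog '[[90,[0,-0.1,-1],[0,0,0]],[90,[0,-0.2,-1],[0,0,0]],[90,[0,-0.2,-1],[0,0,0]],[90,[0,-0.2,-1],[0,0,0]],[90,[0,-0.1,-0.9],[0,0,0]],[90,[0,0,-0.3],[0,0,0]],[90,[0,0,0],[0,0,0]]]'
python3 to.py .449 -.0727 .141
python3 - <<'E'
from h import *
for n in('top','side'):
    im=cam(n);save(im,n+'8.png')
    for t,z in(('handle_mid',.195),('lever_knob',.18),('pawl_nose',.13)):
        for d in landmark_of(n,t)[:2]: print(n,t,np.round(d['xy'],1),round(d['conf'],2),np.round(at_z(im,d['xy'],z),3))
a=cv2.imread('pics/side8.png');cv2.imwrite('pics/s8.png',cv2.resize(a[130:290,220:400],None,fx=4,fy=4,interpolation=cv2.INTER_CUBIC)[:600])
E
```

```text
t: 10.78
ee_pos: [0.4477, -0.0725, 0.2323]
tool_rot: [0.69, 0.157, 0.689, -0.157]
contact_force: [0.3, 0.0, -0.3]
finger_gap: 0.0547
t 10.78 pos [ 0.4477 -0.0725  0.2323] F [ 0.3  0.  -0.3] gap 0.0547 q [-0.29  0.21  1.69  0.    1.24 -1.42] tool rows [3.042 0.013 0.039] axes [[0.001, 0.433, 0.901], [-0.0, 0.901, -0.433], [-1.0, 0.0, 0.001]]
top lever_knob [354.1 192.3] 0.6 [ 0.623 -0.137  0.18 ]
side handle_mid [333.7 326. ] 0.41 [ 0.546 -0.352  0.195]
side lever_knob [356.8 239.6] 0.87 [ 0.625 -0.136  0.18 ]
side pawl_nose [327.6 235.2] 0.44 [ 0.569 -0.071  0.13 ]
```

View pics/s8.png

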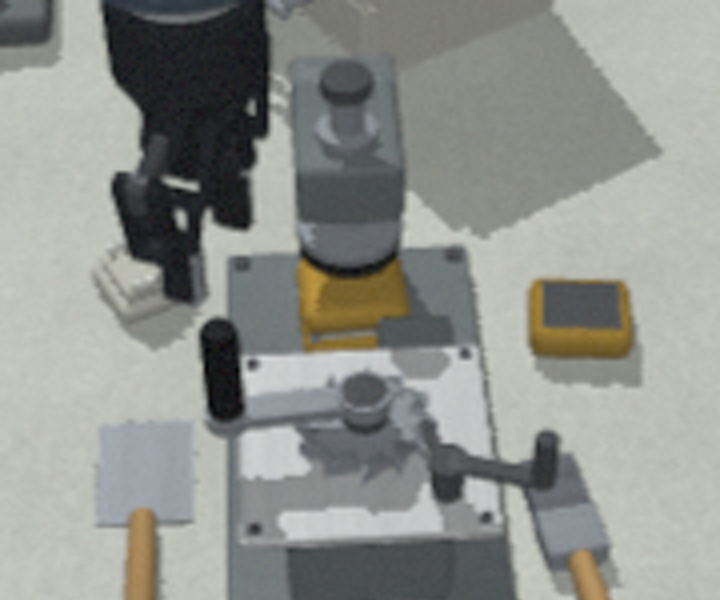

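View pics/top8.png

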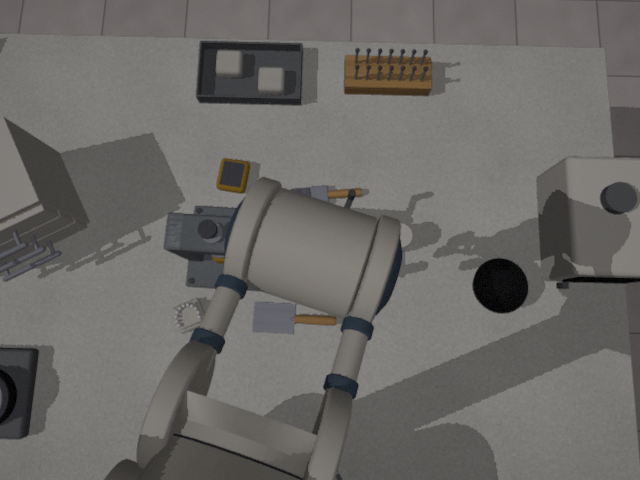

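```bash
python3 -m jog '[[90,[0.6,0,0.04],[0,0,0]],[90,[0.7,0.01,0],[0,0,0]],[90,[0.7,0,0],[0,0,0]],[90,[0.6,0,0],[0,0,0]],[90,[0.4,0,0],[0,0,0]],[90,[0,0,0],[0,0,0]]]' 40
python3 to.py .449 -.0727 .141
python3 - <<'E'
from h import *
im=cam('side');a=im['frame'][150:260,220:340,::-1];cv2.imwrite('pics/s9.png',cv2.resize(a,None,fx=5,fy=5,interpolation=cv2.INTER_CUBIC))
E
```

```text
t: 11.92
ee_pos: [0.4483, -0.0727, 0.1415]
tool_rot: [0.689, 0.157, 0.69, -0.157]
contact_force: [0.9, -0.8, 0.5]
finger_gap: 0.0556
t 11.93 pos [ 0.4483 -0.0727  0.1415] F [ 0.9 -0.8  0.5] gap 0.0556 q [-0.29  0.33  1.82  0.    0.99 -1.42] tool rows [0.017 0.009 0.021] axes [[-0.001, 0.433, 0.901], [0.0, 0.901, -0.433], [-1.0, -0.0, -0.001]]
```

View pics/s9.png

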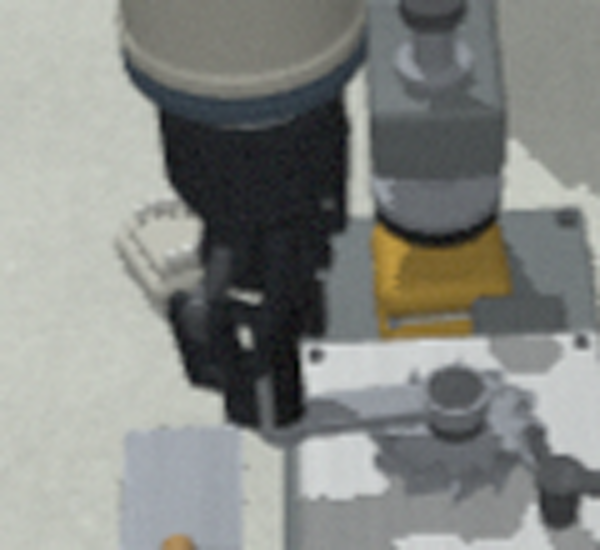

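```bash
python3 -m jog '[[140,[0,0,0],[0,0,0]],[180,[0,0,0],[0,0,0]],[220,[0,0,0],[0,0,0]],[255,[0,0,0],[0,0,0]],[255,[0,0,0],[0,0,0]]]' 50
python3 to.py .449 -.0727 .141
```

```text
t: 12.6
ee_pos: [0.449, -0.0728, 0.1425]
tool_rot: [0.69, 0.157, 0.689, -0.157]
contact_force: [-0.3, 0.7, 6.5]
finger_gap: 0.0208
t 12.6 pos [ 0.449  -0.0728  0.1425] F [-0.3  0.7  6.5] gap 0.0208 q [-0.29  0.33  1.82  0.    0.99 -1.42] tool rows [ 0.05   0.004 -0.002] axes [[0.001, 0.433, 0.901], [-0.0, 0.901, -0.433], [-1.0, 0.0, 0.001]]
```

```bash
python3 -m jog '[[255,[0,-0.13,0.08],[0,0,0]],[255,[0,-0.13,0.09],[0,0,0]],[255,[0,-0.13,0.1],[0,0,0]],[255,[0,-0.12,0.1],[0,0,0]],[255,[0,0,0],[0,0,0]],[255,[0,0,0],[0,0,0]]]'
python3 to.py .453 -.0915 .141
python3 - <<'E'
from h import *
im=cam('side');a=im['frame'][170:270,220:370,::-1];cv2.imwrite('pics/s10.png',cv2.resize(a,None,fx=5,fy=5,interpolation=cv2.INTER_CUBIC))
for d in landmark_of('side','pawl_nose')[:2]: print(np.round(d['xy'],1),round(d['conf'],2),np.round(at_z(im,d['xy'],.13),3),np.hypot(*(at_z(im,d['xy'],.13)[:2]-[.5305,-.069])))
E
```

```text
t: 13.35
ee_pos: [0.4521, -0.0908, 0.1424]
tool_rot: [0.69, 0.157, 0.689, -0.157]
contact_force: [-1.3, 6.5, 7.6]
finger_gap: 0.0211
t 13.35 pos [ 0.4521 -0.0908  0.1424] F [-1.3  6.5  7.6] gap 0.0211 q [-0.33  0.34  1.8   0.    1.   -1.45] tool rows [ 0.048 -0.008  0.036] axes [[0.001, 0.433, 0.901], [0.001, 0.901, -0.433], [-1.0, 0.001, 0.0]]
[335.3 231.8] 0.49 [ 0.589 -0.062  0.13 ] 0.05845047954260642
```

View pics/s10.png

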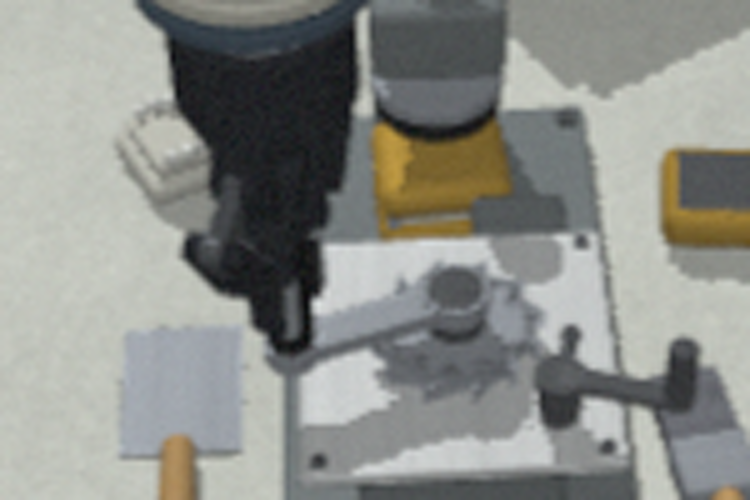

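```bash
cat > arc.py <<'E'
import sys,numpy as np
from h import *
# from current tool pose rows along arc with step da, n rows
da=float(sys.argv[1]);n=int(sys.argv[2]);off=float(sys.argv[3]) if len(sys.argv)>3 else 0
A=np.array([.5292,-.0678]);s=state();p=np.array(s['ee_pos'])[:2]-A;r=np.hypot(*p);a=np.arctan2(p[1],p[0])%(2*np.pi)
print('t',round(s['t'],2),'r',round(r*1000,1),'angle',round(a,3),'crank',round(a-np.pi-.062-.05,3),'F',np.round(s['contact_force'],1),'gap',round(s['finger_gap'],4))
q=s['tool_rot'];M=R.from_quat([q[1],q[2],q[3],q[0]]).as_matrix()
F=np.array(s['contact_force'][:2]);t=np.array([-np.sin(a),np.cos(a)]);print('F tang(ccw) %.1f radial %.1f'%(F@t,F@p/r))
for i in range(n):
    b=a+da*(i+off); c=b+da; d=.08*np.array([np.cos(c)-np.cos(b),np.sin(c)-np.sin(b),0]); print(i,np.round((M.T@d/.03)[1:],2).tolist(),'->crank',round(c-np.pi-.112,3))
E
python3 arc.py -.06 21
```

```text
t 13.45 r 80.4 angle 3.431 crank 0.178 F [-1.1  8.3  8.5] gap 0.0207
F tang(ccw) -8.3 radial -1.4
0 [0.12, -0.1] ->crank 0.118
1 [0.13, -0.1] ->crank 0.058
2 [0.13, -0.09] ->crank -0.002
3 [0.14, -0.08] ->crank -0.062
4 [0.14, -0.07] ->crank -0.122
5 [0.15, -0.06] ->crank -0.182
6 [0.15, -0.05] ->crank -0.242
7 [0.15, -0.05] ->crank -0.302
8 [0.16, -0.04] ->crank -0.362
9 [0.16, -0.03] ->crank -0.422
10 [0.16, -0.02] ->crank -0.482
11 [0.16, -0.01] ->crank -0.542
12 [0.16, 0.0] ->crank -0.602
13 [0.16, 0.01] ->crank -0.662
14 [0.16, 0.02] ->crank -0.722
15 [0.16, 0.03] ->crank -0.782
16 [0.15, 0.04] ->crank -0.842
17 [0.15, 0.05] ->crank -0.902
18 [0.15, 0.06] ->crank -0.962
19 [0.15, 0.07] ->crank -1.022
20 [0.14, 0.08] ->crank -1.082
```

Pawl is clear in the picture: its nose stands at crop (570,333), off the wheel's teeth, and the wrist carries about 8 N tangentially. Lowering now.

```bash
python3 -m jog '[[255,[0,0.06,-0.05],[0,0,0]],[255,[0,0.12,-0.1],[0,0,0]],[255,[0,0.13,-0.1],[0,0,0]],[255,[0,0.13,-0.09],[0,0,0]],[255,[0,0.14,-0.08],[0,0,0]],[255,[0,0.14,-0.07],[0,0,0]],[255,[0,0.08,-0.03],[0,0,0]],[255,[0,0,0],[0,0,0]]]'
python3 arc.py -.06 12
```

```text
t: 14.45
ee_pos: [0.449, -0.0623, 0.1425]
tool_rot: [0.69, 0.157, 0.689, -0.157]
contact_force: [2.8, 7.6, 4.9]
finger_gap: 0.0207
t 14.45 r 80.4 angle 3.073 crank -0.18 F [2.8 7.6 4.9] gap 0.0207
F tang(ccw) -7.8 radial -2.2
0 [0.15, -0.05] ->crank -0.24
1 [0.15, -0.05] ->crank -0.3
2 [0.16, -0.04] ->crank -0.36
3 [0.16, -0.03] ->crank -0.42
4 [0.16, -0.02] ->crank -0.48
5 [0.16, -0.01] ->crank -0.54
6 [0.16, 0.0] ->crank -0.6
7 [0.16, 0.01] ->crank -0.66
8 [0.16, 0.02] ->crank -0.72
9 [0.16, 0.03] ->crank -0.78
10 [0.15, 0.04] ->crank -0.84
11 [0.15, 0.05] ->crank -0.9
```

```bash
python3 -m jog '[[255,[0,0.08,-0.03],[0,0,0]],[255,[0,0.15,-0.05],[0,0,0]],[255,[0,0.16,-0.04],[0,0,0]],[255,[0,0.16,-0.03],[0,0,0]],[255,[0,0.16,-0.02],[0,0,0]],[255,[0,0.16,-0.01],[0,0,0]],[255,[0,0.16,0],[0,0,0]],[255,[0,0,0],[0,0,0]]]'
python3 arc.py -.04 15
python3 - <<'E'
from h import *
im=cam('side');a=im['frame'][130:250,230:370,::-1];cv2.imwrite('pics/s11.png',cv2.resize(a,None,fx=5,fy=5,interpolation=cv2.INTER_CUBIC))
E
```

```text
t: 15.45
ee_pos: [0.4574, -0.032, 0.1425]
tool_rot: [0.69, 0.157, 0.689, -0.157]
contact_force: [1.0, 7.3, 6.5]
finger_gap: 0.0206
t 15.45 r 80.2 angle 2.678 crank -0.575 F [1.  7.3 6.5] gap 0.0206
F tang(ccw) -6.9 radial 2.4
0 [0.11, 0.0] ->crank -0.615
1 [0.11, 0.01] ->crank -0.655
2 [0.11, 0.01] ->crank -0.695
3 [0.11, 0.02] ->crank -0.735
4 [0.1, 0.02] ->crank -0.775
5 [0.1, 0.02] ->crank -0.815
6 [0.1, 0.03] ->crank -0.855
7 [0.1, 0.03] ->crank -0.895
8 [0.1, 0.04] ->crank -0.935
9 [0.1, 0.04] ->crank -0.975
10 [0.1, 0.05] ->crank -1.015
11 [0.09, 0.05] ->crank -1.055
12 [0.09, 0.05] ->crank -1.095
13 [0.09, 0.06] ->crank -1.135
14 [0.09, 0.06] ->crank -1.175
```

View pics/s11.png

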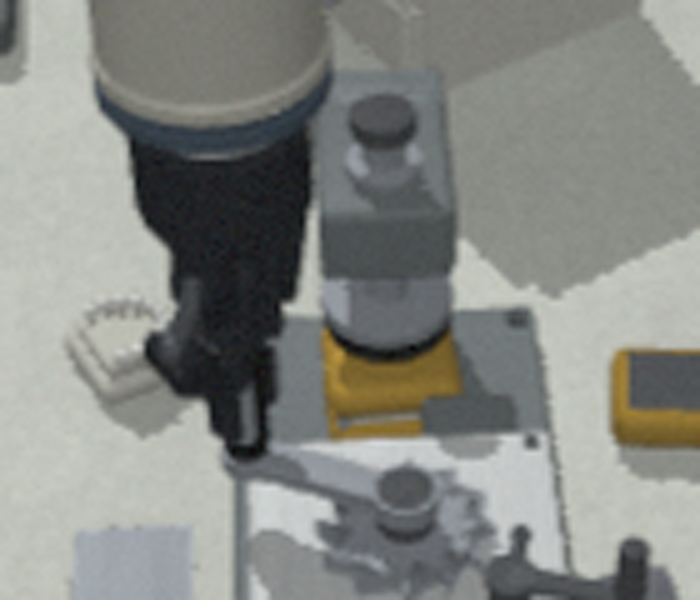

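```bash
python3 -m jog '[[255,[0,0.11,0],[0,0,0]],[255,[0,0.11,0.01],[0,0,0]],[255,[0,0.11,0.01],[0,0,0]],[255,[0,0.11,0.02],[0,0,0]],[255,[0,0.1,0.02],[0,0,0]],[255,[0,0.1,0.02],[0,0,0]],[255,[0,0.1,0.03],[0,0,0]],[255,[0,0,0],[0,0,0]]]'
python3 arc.py -.04 12
```

```text
t: 16.5
ee_pos: [0.4704, -0.0135, 0.1425]
tool_rot: [0.69, 0.157, 0.689, -0.157]
contact_force: [2.7, 7.3, 5.2]
finger_gap: 0.0208
t 16.5 r 80.1 angle 2.396 crank -0.858 F [2.7 7.3 5.2] gap 0.0208
F tang(ccw) -7.2 radial 2.9
0 [0.1, 0.03] ->crank -0.898
1 [0.1, 0.04] ->crank -0.938
2 [0.1, 0.04] ->crank -0.978
3 [0.1, 0.05] ->crank -1.018
4 [0.09, 0.05] ->crank -1.058
5 [0.09, 0.05] ->crank -1.098
6 [0.09, 0.06] ->crank -1.138
7 [0.09, 0.06] ->crank -1.178
8 [0.09, 0.06] ->crank -1.218
9 [0.08, 0.07] ->crank -1.258
10 [0.08, 0.07] ->crank -1.298
11 [0.08, 0.07] ->crank -1.338
```

```bash
python3 -m jog '[[255,[0,0.1,0.03],[0,0,0]],[255,[0,0.1,0.04],[0,0,0]],[255,[0,0.1,0.04],[0,0,0]],[255,[0,0.1,0.05],[0,0,0]],[255,[0,0.09,0.05],[0,0,0]],[255,[0,0.09,0.05],[0,0,0]],[255,[0,0.09,0.06],[0,0,0]],[255,[0,0,0],[0,0,0]]]'
python3 arc.py -.02 12
python3 - <<'E'
from h import *
im=cam('side');a=im['frame'][130:250,230:370,::-1];cv2.imwrite('pics/s12.png',cv2.resize(a,None,fx=5,fy=5,interpolation=cv2.INTER_CUBIC))
E
```

```text
t: 17.5
ee_pos: [0.4879, 0.0006, 0.1426]
tool_rot: [0.69, 0.158, 0.689, -0.156]
contact_force: [3.1, 8.1, 4.2]
finger_gap: 0.0206
t 17.5 r 79.9 angle 2.114 crank -1.14 F [3.1 8.1 4.2] gap 0.0206
F tang(ccw) -6.8 radial 5.4
0 [0.04, 0.03] ->crank -1.16
1 [0.04, 0.03] ->crank -1.18
2 [0.04, 0.03] ->crank -1.2
3 [0.04, 0.03] ->crank -1.22
4 [0.04, 0.03] ->crank -1.24
5 [0.04, 0.03] ->crank -1.26
6 [0.04, 0.03] ->crank -1.28
7 [0.04, 0.04] ->crank -1.3
8 [0.04, 0.04] ->crank -1.32
9 [0.04, 0.04] ->crank -1.34
10 [0.04, 0.04] ->crank -1.36
11 [0.04, 0.04] ->crank -1.38
```

View pics/s12.png

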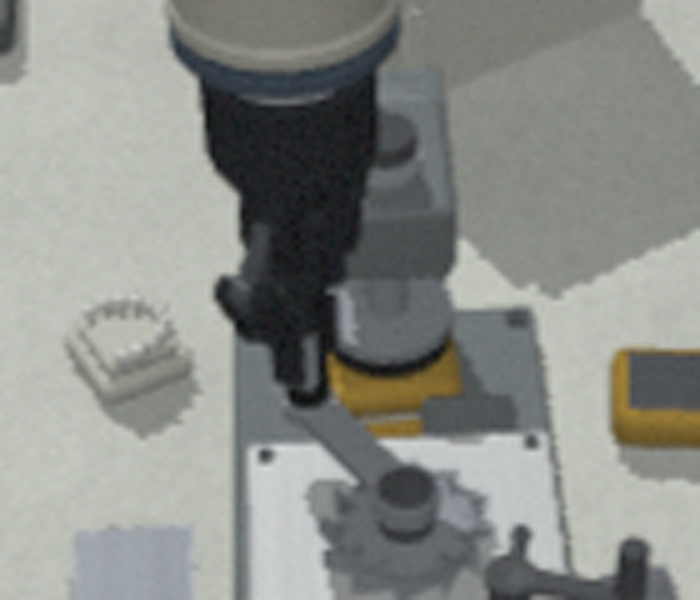

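```bash
python3 -m jog '[[255,[0,0.04,0.03],[0,0,0]],[255,[0,0.04,0.03],[0,0,0]],[255,[0,0.04,0.03],[0,0,0]],[255,[0,0.04,0.03],[0,0,0]],[255,[0,0.04,0.03],[0,0,0]],[255,[0,0.04,0.03],[0,0,0]],[255,[0,0,0],[0,0,0]]]'
python3 arc.py -.02 10
python3 - <<'E'
from h import *
im=cam('side');a=im['frame'][130:250,230:370,::-1];cv2.imwrite('pics/s13.png',cv2.resize(a,None,fx=5,fy=5,interpolation=cv2.INTER_CUBIC))
E
```

```text
t: 18.42
ee_pos: [0.4959, 0.0048, 0.1426]
tool_rot: [0.69, 0.158, 0.689, -0.156]
contact_force: [4.0, 9.2, 3.4]
finger_gap: 0.0206
t 18.43 r 79.8 angle 2.001 crank -1.253 F [4.  9.2 3.4] gap 0.0206
F tang(ccw) -7.5 radial 6.7
0 [0.04, 0.03] ->crank -1.273
1 [0.04, 0.04] ->crank -1.293
2 [0.04, 0.04] ->crank -1.313
3 [0.04, 0.04] ->crank -1.333
4 [0.04, 0.04] ->crank -1.353
5 [0.04, 0.04] ->crank -1.373
6 [0.04, 0.04] ->crank -1.393
7 [0.04, 0.04] ->crank -1.413
8 [0.03, 0.04] ->crank -1.433
9 [0.03, 0.04] ->crank -1.453
```

View pics/s13.png

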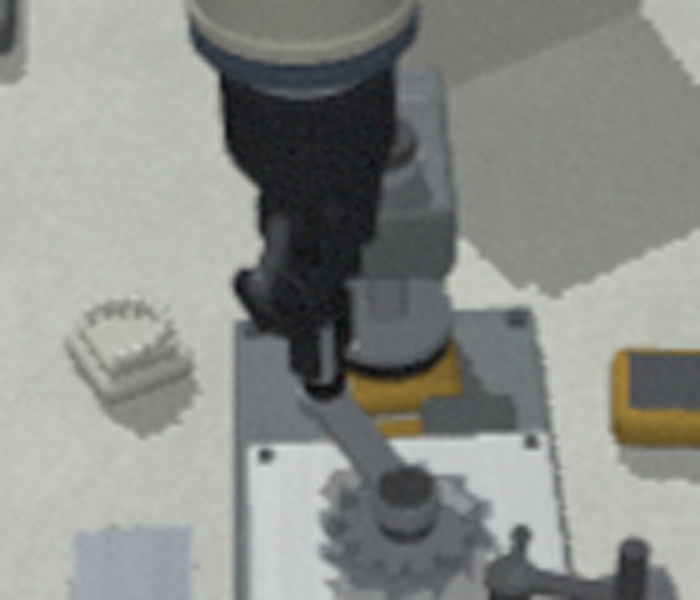

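```bash
python3 -m jog '[[255,[0,0.04,0.035],[0,0,0]],[255,[0,0.04,0.035],[0,0,0]],[255,[0,0.04,0.035],[0,0,0]],[255,[0,0,0],[0,0,0]]]'; python3 arc.py -.02 1
python3 -m jog '[[255,[0,0.035,0.04],[0,0,0]],[255,[0,0.035,0.04],[0,0,0]],[255,[0,0,0],[0,0,0]]]'; python3 arc.py -.02 4
```

```text
t: 18.98
ee_pos: [0.5004, 0.0066, 0.1426]
tool_rot: [0.69, 0.158, 0.689, -0.156]
contact_force: [4.5, 8.9, 2.1]
finger_gap: 0.0209
t 18.98 r 79.8 angle 1.939 crank -1.314 F [4.5 8.9 2.1] gap 0.0209
F tang(ccw) -7.4 radial 6.7
0 [0.04, 0.04] ->crank -1.334
t: 19.35
ee_pos: [0.5035, 0.0077, 0.1426]
tool_rot: [0.69, 0.158, 0.689, -0.156]
contact_force: [4.2, 10.7, 4.0]
finger_gap: 0.0203
t 19.35 r 79.7 angle 1.899 crank -1.354 F [ 4.2 10.7  4. ] gap 0.0203
F tang(ccw) -7.5 radial 8.8
0 [0.04, 0.04] ->crank -1.374
1 [0.04, 0.04] ->crank -1.394
2 [0.04, 0.04] ->crank -1.414
3 [0.03, 0.04] ->crank -1.434
```

```bash
python3 -m jog '[[255,[0,0.045,0.035],[0,0,0]],[255,[0,0.04,0.04],[0,0,0]],[255,[0,0,0],[0,0,0]]]'; python3 arc.py -.02 1
python3 -m jog '[[255,[0,0.04,0.04],[0,0,0]],[255,[0,0,0],[0,0,0]]]'; python3 arc.py -.02 1
python3 -m jog '[[255,[0,0.04,0.04],[0,0,0]],[255,[0,0,0],[0,0,0]]]'; python3 arc.py -.02 2
```

```text
t: 19.73
ee_pos: [0.5066, 0.0087, 0.1426]
tool_rot: [0.69, 0.158, 0.689, -0.156]
contact_force: [4.6, 8.6, 3.3]
finger_gap: 0.0209
t 19.73 r 79.8 angle 1.858 crank -1.396 F [4.6 8.6 3.3] gap 0.0209
F tang(ccw) -6.8 radial 7.0
0 [0.04, 0.04] ->crank -1.416
t: 19.98
ee_pos: [0.5079, 0.0091, 0.1426]
tool_rot: [0.69, 0.157, 0.689, -0.157]
contact_force: [2.2, 5.5, 4.1]
finger_gap: 0.021
t 19.98 r 79.8 angle 1.841 crank -1.412 F [2.2 5.5 4.1] gap 0.021
F tang(ccw) -3.6 radial 4.7
0 [0.03, 0.04] ->crank -1.432
t: 20.23
ee_pos: [0.5092, 0.0095, 0.1425]
tool_rot: [0.69, 0.157, 0.689, -0.157]
contact_force: [0.7, 5.1, 6.6]
finger_gap: 0.0201
t 20.23 r 79.9 angle 1.824 crank -1.429 F [0.7 5.1 6.6] gap 0.0201
F tang(ccw) -1.9 radial 4.7
0 [0.03, 0.04] ->crank -1.449
1 [0.03, 0.04] ->crank -1.469
```

```bash
python3 -m jog '[[255,[0,0.015,0.02],[0,0,0]],[255,[0,0,0],[0,0,0]],[255,[0,0,0],[0,0,0]],[255,[0,0,0],[0,0,0]]]'; python3 arc.py -.02 1
python3 - <<'E'
from h import *
im=cam('side');a=im['frame'][130:250,230:370,::-1];cv2.imwrite('pics/s14.png',cv2.resize(a,None,fx=5,fy=5,interpolation=cv2.INTER_CUBIC))
E
python3 arc.py -.02 1
```

```text
t: 20.72
ee_pos: [0.5097, 0.0097, 0.1425]
tool_rot: [0.69, 0.157, 0.689, -0.157]
contact_force: [0.0, 5.0, 7.0]
finger_gap: 0.0208
t 20.73 r 79.9 angle 1.818 crank -1.436 F [0. 5. 7.] gap 0.0208
F tang(ccw) -1.2 radial 4.8
0 [0.03, 0.04] ->crank -1.456
t 20.77 r 79.9 angle 1.818 crank -1.436 F [-0.6  5.5  7.4] gap 0.0204
F tang(ccw) -0.7 radial 5.4
0 [0.03, 0.04] ->crank -1.456
```

View pics/s14.png

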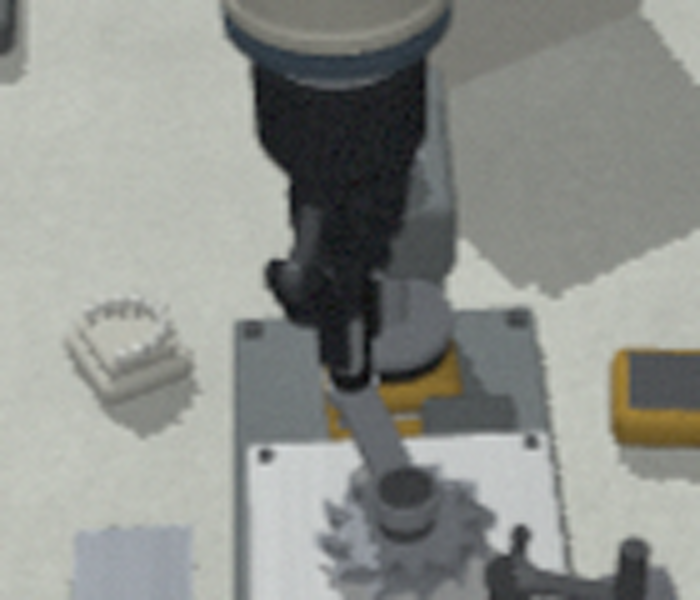

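```bash
python3 -m jog '[[215,[0,0,0],[0,0,0]],[200,[0,0,0],[0,0,0]],[180,[0,0,0],[0,0,0]],[150,[0,0,0],[0,0,0]],[110,[0,0,0],[0,0,0]],[90,[0,0,0],[0,0,0]],[90,[0,0,0],[0,0,0]],[90,[0,0,0],[0,0,0]]]'
python3 arc.py -.02 1
```

```text
t: 21.78
ee_pos: [0.5093, 0.0092, 0.142]
tool_rot: [0.689, 0.157, 0.689, -0.157]
contact_force: [0.3, 0.9, -0.2]
finger_gap: 0.0553
t 21.77 r 79.6 angle 1.824 crank -1.43 F [ 0.3  0.9 -0.2] gap 0.0553
F tang(ccw) -0.5 radial 0.8
0 [0.03, 0.04] ->crank -1.45
```

Free of load. Up, then back away from the press to look.

```bash
python3 -m jog '[[90,[-0.5,0,0],[0,0,0]],[90,[-0.8,0,0],[0,0,0]],[90,[-1,0,0],[0,0,0]],[90,[-1,0,0],[0,0,0]],[90,[-1,0,0],[0,0,0]],[90,[-1,0,0],[0,0,0]],[90,[-0.6,0,0],[0,0,0]],[90,[0,0,-0.6],[0,0,0]]]'
python3 -m jog '[[90,[0,0.8,-1],[0,0,0]],[90,[0,0.9,-1],[0,0,0]],[90,[0,1,-1],[0,0,0]],[90,[0,1,-0.8],[0,0,0]],[90,[0,1,-0.6],[0,0,0]],[90,[0,1,-0.5],[0,0,0]],[90,[0,1,-0.5],[0,0,0]],[90,[0,0.8,-0.4],[0,0,0]]]'
cat > look.py <<'E'
from h import *
for n in('top','side'):
    im=cam(n);save(im,n+'20.png');print('t',round(state()['t'],2),np.round(state()['ee_pos'],3))
    for t,z in(('handle_mid',.195),('lever_knob',.18),('pawl_nose',.13),('crank_axis',.195)):
        for d in landmark_of(n,t)[:2]: print(n,t,np.round(d['xy'],1),round(d['conf'],2),np.round(at_z(im,d['xy'],z),3))
a=cv2.imread('pics/side20.png');b=cv2.imread('pics/top20.png')
cv2.imwrite('pics/f.png',np.hstack([cv2.resize(x,(400,400),interpolation=cv2.INTER_CUBIC) for x in(a[130:270,240:380],b[160:310,210:360])]))
E
python3 look.py
```

```text
t: 22.78
ee_pos: [0.4936, 0.017, 0.3197]
tool_rot: [0.69, 0.157, 0.689, -0.157]
contact_force: [0.5, 0.0, -0.9]
finger_gap: 0.0553
t: 23.78
ee_pos: [0.432, 0.2962, 0.3179]
tool_rot: [0.689, 0.156, 0.69, -0.157]
contact_force: [0.3, -0.1, 0.4]
finger_gap: 0.0553
t 23.82 [0.432 0.298 0.318]
top handle_mid [271.9 246.8] 0.47 [0.513 0.012 0.195]
top handle_mid [319.6 235.9] 0.35 [ 0.535 -0.074  0.195]
top lever_knob [352.6 192.5] 0.94 [ 0.623 -0.135  0.18 ]
top pawl_nose [321.3 220. ] 0.46 [ 0.578 -0.076  0.13 ]
top crank_axis [320.1 237.1] 0.77 [ 0.533 -0.075  0.195]
t 24.07 [0.433 0.294 0.319]
side handle_mid [335.  233.1] 0.71 [ 0.578 -0.126  0.195]
side handle_mid [299.2 195.1] 0.49 [0.51  0.004 0.195]
side lever_knob [356.8 236.7] 0.6 [ 0.626 -0.127  0.18 ]
side lever_knob [336.1 324.9] 0.25 [ 0.552 -0.342  0.18 ]
side crank_axis [313.  214.9] 0.6 [ 0.536 -0.065  0.195]
```

View pics/f.png

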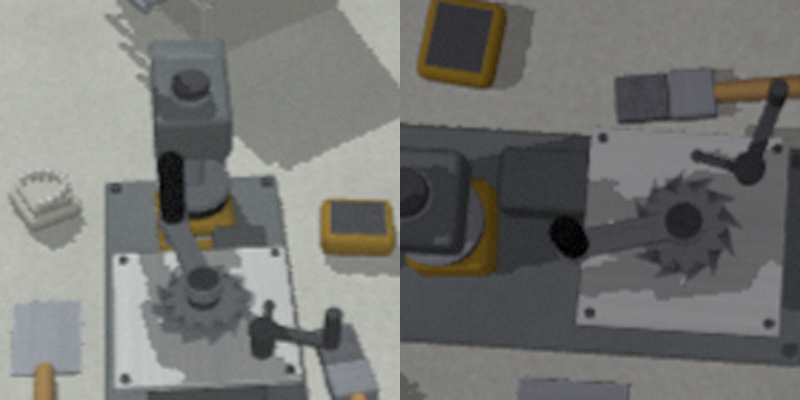

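```bash
python3 -m jog '[[90,[0,0,0],[0,0,0]],[90,[0,0,0],[0,0,0]],[90,[0,0,0],[0,0,0]],[90,[0,0,0],[0,0,0]]]'
python3 - <<'E'
from h import *
a=cv2.imread('pics/top20.png')[:,:,::-1].astype(int);b=get_image('top');d=np.abs(b['frame'].astype(int)-a)[200:290,230:370].sum(2);print('max diff',d.max(),(d>90).sum(), 'F',state()['contact_force'],np.abs(state()['qd']).max())
sign_off()
E
```

```text
t: 24.78
ee_pos: [0.4337, 0.2952, 0.319]
tool_rot: [0.689, 0.157, 0.689, -0.157]
contact_force: [-1.0, -0.2, 0.2]
finger_gap: 0.0556
max diff 105 7 F [ 0.62964683  0.60955416 -0.38679908] 0.0013817188582782658
the job is handed in; nothing more can be done
```

The platen is resting on the flask under the ram's own weight. I let go of the crank and handed the job in at about 25 s of the 72 s allowed.

**What I did**
- I threw the release lever to about 0.7 rad.
- I wound the crank on about 0.23 rad, and the pawl sprang clear.
- I turned the crank back slowly with the handle gripped, at about 0.5 rad/s or less. The platen met the flask at a crank angle of about -1.40 rad.
- I went on in small steps until the force at the handle fell from about 7 N to about 1 N, at about -1.43 rad. Then I opened the fingers, lifted clear and backed away.

**Last checks**
- **Crank:** the handle stayed where I released it, at (0.513, 0.012). Two pictures about a second apart showed no motion at the press beyond image noise.
- **Lever and pawl:** the lever still shows fully thrown, and the pawl nose is visibly off the teeth. One network reading of the nose in the last top picture was about 49 mm from the axis; the side camera gave none.
- **Robot:** the wrist force is about zero and the arm is standing still, well away from everything.
- **Platen force:** I could not measure the force between platen and flask. I inferred it from the load leaving the handle, so about 24 N or more.
- **Flask and other things:** they look unmoved in the pictures. I did not measure their shift.

**What disagreed**
- The fingertips stood about 36 mm higher in the cameras than the reported tool position. My first try at gripping the lever knob therefore closed above it, without touching anything. I corrected for the offset and the later grasps were sound.
- The side camera's best network reading for the handle was wrong; it had found the lever pivot instead. Its second reading agreed with the top camera to within 8 mm.

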